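Make up a centrifuge counterweight on a spring balance

ROBOT

A 7-joint arm with a two-finger parallel gripper is mounted at the origin on the work surface. World frame = base frame: x ahead of the robot, y to its left, z up, the work surface at z = 0. Lengths are in m, angles in rad, forces in N, time in s.
With the tool pointing down it reaches from about 0.4 to 0.85 m from the base axis. Payload 4.5 kg.
Tool frame: the origin (TCP) lies between the finger pads; the fingertips stand 22 mm ahead of it and the grasp point (between the pads) lies 3 mm ahead of it; z points along the fingers, y is the line along which they close (so a half turn about z gives the same grasp; the last joint's range is limited). The gripper opens to 85 mm and grips with 20 to 120 N. Pads are 22 mm wide; open, the fingers measure 114 mm over their backs; the gripper's body (76 mm by 85 mm) begins 54 mm behind the grasp point. The pads swing forward as they close: fully open they stand 13 mm farther back than shut.
Start: joints at [-1.3, 0.689, -0.195, 1.565, 0.157, 0.902, -0.215], TCP at [0.147, 0.608, 0.253] pointing down, gripper open.
Joint ranges: [-3.01, 3.01], [-0.46, 2.08], [-1.47, 1.51], [0.13, 2.56], [-1, 4.14], [0.04, 2.09], [-2.66, 2.66]. Speed limits (rad/s): [2.57, 2.57, 3.14, 3.14, 3.14, 3.14, 3.14].

INTERFACE

Orientations are given as a unit quaternion [x, y, z, w].
In Python, from bench import manip gives the robot as it stands.
- The arm moves only by the tool move_arm, never from a script. Its argument "moves" is a list of rows, each an object of numbers: "tx", "ty", "tz": the shift along the world's x, y, z in cm; "ax", "ay", "az": the turn, a rotation vector about the world's x, y, z in rad. A call has 1 to 8 rows; each row shifts and turns the commanded pose from where the row before left it; what a row does not reach is not made up. A row lasts 1/8 s, in which the tool goes at most 62.5 mm and 10.7 degrees, less where a joint would pass 70% of its speed; a pose out of reach is approached as far as the arm can. A call with a gripper value outside its range is refused whole. "gripper" is the finger opening in cm, from 0 to 8.54, set as the call begins (left out, the last holds). The fingers move at their own pace and stop on an object; "squeeze" is the grip in N (left out, the last holds). Time passes only in rows, so rows that do not move let the fingers close. It gives the time, the measured TCP pose, the force, the opening and the grip force at its end, in the units of the state.
- manip.observe(): the state, without advancing time (a new reading comes with each control period).
- manip.read_camera(name): name is "side" or "top" or "wrist"; returns (picture, depth): 420x560x3 uint8, red, green, blue; 420x560 float32, m along the optical axis (not along the pixel's ray), 0 where there is no reading.
- manip.calibration(name): a dict with "camera_matrix" (3x3 intrinsics, pixels), "view" (4x4, takes a point from world to camera coordinates); the wrist camera has in their place "T_tool_cam" (4x4, takes a point from camera to tool coordinates, whose origin is the TCP and whose axes are the flange's). Camera axes: x right, y up, looking along -z (the intrinsics and any distortion apply to the point x, -y, -z); pixel columns grow to the right and rows downward; lengths in m; the calibration is good to about 2 mm. The wrist camera is an equidistant fisheye: a pixel r from the principal point sees the ray r / f radians off the axis. A picture is of the moment at which its call begins: read the wrist's pose just before it. calibration takes no time and is no camera call.
- manip.finish_job(): hands the job in; it is judged then, once.
The state is a dict: "time": time; "qpos": joint angles; "qvel": joint speeds; "tau": joint torques, N m; "ee_pos": TCP position; "tcp_rot": TCP orientation; "ft_force": force on the tool from outside, world axes, zero at the start; "ft_torque": the same for the moment, N m; "gripper_width": finger opening in m; "gripper_force": force on a finger pad.
Only numpy, scipy, OpenCV 4.12 (cv2) and the standard library are available. Lean on these libraries where they do the work, as an engineer would, in place of code of your own. Each camera call takes 0.05 s, during which the arm holds its last target. There are 200 camera calls.

TASK

Make up the counterweight for the centrifuge: take purple-capped vials out of the sloping rack one at a time and stand them upright on the sprung pan, setting each down gently, until the pan has sunk so far that the red pointer rests within the height of the green band. Leave the vials that are not needed in their wells, let go of everything, and do not disturb the bottle, the beaker or the tip box.

Things in the scene. Friction and masses are not known exactly. Their poses are not given: they have to be found in the camera images.
- scale: White spring balance, fixed to the bench. Origin: under the middle of its base, at bench height; z up. The base is 140 (x) by 220 (y) by 40 mm high. Beyond the pan's +y end stands an upright aluminium gauge plate, 6 mm thick in x, from y = 135 to 205 mm, 155 mm high, seen from both sides. The balance turns about z and changes places with the rack from run to run.
- pan (a joint): How far the pan has sunk, in m, from its upper stop (0) to its lower stop (0.075). A damped spring of about 77 N/m carries it; empty, it rests at about 0.002 to 0.006, and each vial sinks it by a further 13 to 15 mm. It settles within half a second.
- pan_floor (a point): Middle of the upper face of the steel pan's floor, moving with the pan; 135 mm above the bench when joint pan is 0. x and y along those of the balance. The pan is level, 130 mm (x) by 240 mm (y), with a rim 9 mm high and 3 mm thick round it; it stays level wherever it is loaded, and off-centre loads read the same.
- pointer (a point): Tip end of the red pointer at the pan's +y end (a 3 mm thick red needle on each face of the gauge plate), 160 mm from the pan's middle along y; it moves up and down with the pan.
- mark: Green band clamped on the gauge plate, 19 mm high, 50 mm wide (y), 12 mm thick. Origin: its centre. Fixed during a run, at a height that differs from run to run; one, two or three vials bring the pointer within its height.
- rack: Grey four-well rack on a steel foot, fixed to the bench. Origin: bench height, under the middle of the rack; z up. Its wells lie in a row along y, 62 mm apart, at y = -93, -31, 31 and 93 mm, and all lean 30 degrees from vertical, their mouths towards the rack's -x. Each well is 38 by 38 mm and 30 mm deep along its axis; the middle of the well's floor is 45 mm above the bench. The walls on the two x sides are 6 mm thick.
- vial1: Filled vial, a cylinder 34 mm in diameter and 85 mm tall, white below and with a purple cap (the top 23 mm, same diameter), about 110 g. Origin: centre of its foot; z along its axis towards the cap. It starts in a well of the rack, leaning 30 degrees, its lowest 30 mm inside the well. All four look alike.
- vial2: Filled vial, a cylinder 34 mm in diameter and 85 mm tall, white below and with a purple cap (the top 23 mm, same diameter), about 110 g. Origin: centre of its foot; z along its axis towards the cap. It starts in a well of the rack, leaning 30 degrees, its lowest 30 mm inside the well. All four look alike.
- vial3: Filled vial, a cylinder 34 mm in diameter and 85 mm tall, white below and with a purple cap (the top 23 mm, same diameter), about 110 g. Origin: centre of its foot; z along its axis towards the cap. It starts in a well of the rack, leaning 30 degrees, its lowest 30 mm inside the well. All four look alike.
- vial4: Filled vial, a cylinder 34 mm in diameter and 85 mm tall, white below and with a purple cap (the top 23 mm, same diameter), about 110 g. Origin: centre of its foot; z along its axis towards the cap. It starts in a well of the rack, leaning 30 degrees, its lowest 30 mm inside the well. All four look alike.
- bottle: Bystander: amber bottle, 60 mm in diameter, 130 mm tall. Origin: centre of its foot.
- beaker: Bystander: glass beaker, 64 mm across its rim, 75 mm tall. Origin: centre of its foot.
- tipbox: Bystander: lilac pipette-tip box, 75 by 110 by 50 mm high. Origin: centre of its underside.
There are look-alikes about, which are no part of the job. Leave any yellow look-alike of the vial4 alone.

How it is judged:
By the outcome, as a careful person would: the job done as asked, in the order asked, and still so for the second after the job is handed in, with the robot touching nothing.
It also fails if it takes over 72 s, if anything falls off the work surface, if the arm or the gripper's body presses on something with over 40 N, if the wrist force passes 120 N, or if a joint passes its speed limit or range.

## Working session

There is one attempt and no reset: what is moved stays moved. The work goes in short steps, Python scripts to look and compute and a tool call to move; the robot and the scene stay as the last step left them, time stands still between calls to the robot, and variables do not carry over. Pictures are saved under pics/ and viewed, at most 10 in all, crops included, and the job is handed in when it is done.

Besides the shell and the picture viewer there is one more tool, called after ">>>" as name([rows], argument=value, ...), one row to a line, values as JSON. move_arm: Moves the arm, as the interface text tells. Its arguments: {"type":"object","properties":{"moves":{"type":"array","items":{"type":"object","properties":{"tx":{"type":"number"},"ty":{"type":"number"},"tz":{"type":"number"},"ax":{"type":"number"},"ay":{"type":"number"},"az":{"type":"number"}}}},"gripper":{"type":"number"},"squeeze":{"type":"number"}},"required":["moves"]}

```bash
mkdir -p pics; cat > h.py <<'E'
import numpy as np, cv2
from bench import manip
def snap(n,f):
    im,d=manip.read_camera(n); cv2.imwrite(f'pics/{f}.png',im[:,:,::-1]); np.save(f'pics/{f}.npy',d); return im,d
def cloud(n,d):
    c=manip.calibration(n);K=np.array(c["camera_matrix"]);V=np.array(c["view"])
    v,u=np.mgrid[:d.shape[0],:d.shape[1]]
    P=np.stack([(u-K[0,2])/K[0,0]*d,-(v-K[1,2])/K[1,1]*d,-d],-1)
    W=(P-V[:3,3])@V[:3,:3]
    W[d==0]=np.nan
    return W
E
python3 - <<'E'
from h import *
a,_=snap('top','t0');b,_=snap('side','s0')
print({k:v for k,v in manip.calibration('top').items()})
print(manip.calibration('side'));print(manip.observe())
E
```

```text
{'camera_matrix': array([[543.82786372,   0.        , 270.20928721],
       [  0.        , 543.82786372, 218.65552342],
       [  0.        ,   0.        ,   1.        ]]), 'view': array([[-0.07951465, -0.99682847,  0.00322787,  0.08472271],
       [ 0.97651774, -0.07724328,  0.20111336, -0.58113593],
       [-0.20022619,  0.01914353,  0.97956266, -1.27548427],
       [ 0.        ,  0.        ,  0.        ,  1.        ]])}
{'camera_matrix': array([[544.08711036,   0.        , 274.171771  ],
       [  0.        , 544.08711036, 205.5705627 ],
       [  0.        ,   0.        ,   1.        ]]), 'view': array([[-0.99557355, -0.09218003,  0.01833413,  0.54918348],
       [ 0.06480475, -0.53199168,  0.84426607, -0.1051903 ],
       [-0.06807087,  0.84171711,  0.53561055, -1.28034397],
       [ 0.        ,  0.        ,  0.        ,  1.        ]])}
{'time': 0.1, 'qpos': array([-1.30021266,  0.68991746, -0.19450331,  1.56625064,  0.15733296,
        0.90250328, -0.21511153]), 'qvel': array([ 0.000563  , -0.00247171,  0.00034665, -0.00370012,  0.00130962,
        0.00171866,  0.00150572]), 'tau': array([-3.26032285e-03, -5.40594184e+01, -1.27130594e+00, -1.58984077e+01,
        9.46308661e-03,  4.45821905e-03,  5.83531772e-06]), 'ee_pos': array([0.14653919, 0.60701026, 0.25255014]), 'tcp_rot': array([ 1.18078873e-01,  9.93003862e-01, -8.42517498e-04, -2.04561278e-05]), 'ft_force': array([-0.47040991,  0.80802105,  0.30323367]), 'ft_torque': array([-0.01554806, -0.00493354, -0.0217092 ]), 'gripper_force': 0.0, 'gripper_width': 0.08544652802838469}
```

View pics/t0.png

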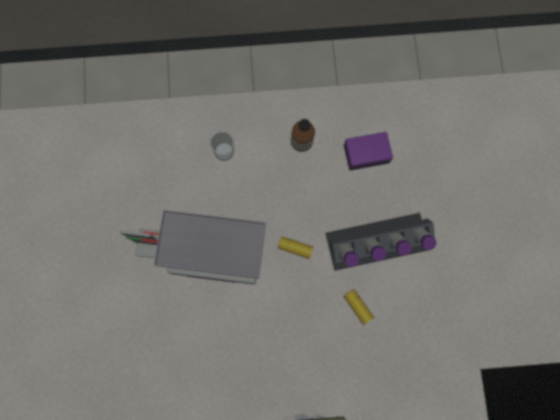

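View pics/s0.png

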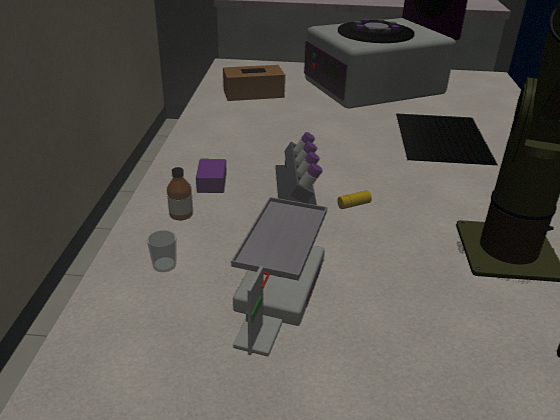

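```bash
python3 - <<'E'
from h import *
for n,f in(('top','t0'),('side','s0')):
    im=cv2.imread(f'pics/{f}.png').astype(int);d=np.load(f'pics/{f}.npy');W=cloud(n,d)
    np.save(f'pics/{f}_w.npy',W)
    b,g,r=im[...,0],im[...,1],im[...,2]
    pts=dict(top=dict(pan=[(163,212),(265,222),(261,277),(157,264),(210,240)],rackfoot=[(327,234),(335,268),(420,216)],caps=[(351,259),(377,253),(403,247),(428,242)],misc=[(296,247),(359,307),(304,125),(224,150),(369,150)],ptr=[(150,241),(135,238)]),
      side=dict(pan=[(280,240),(271,200),(326,207),(236,265),(298,273)],caps=[(308,139),(309,148),(312,158),(314,172)],ptr=[(266,278),(257,308)]))[n]
    for k,v in pts.items(): print(n,k,[tuple(np.round(W[y,x],3)) for x,y in v])
    pur=((b>g+35)&(r>g+15)).astype(np.uint8)
    _,lab,st,ce=cv2.connectedComponentsWithStats(pur)
    for i in range(1,len(st)):
        if st[i,4]>30: print(n,'pur',st[i],np.round(np.nanmedian(W[lab==i],0),3))
    for nm,m in(('red',(r>g+60)&(r>b+60)&(g<60)),('green',(g>r+30)&(g>b+10))):
        if m.sum(): v,u=np.nonzero(m);print(n,nm,m.sum(),u.min(),u.max(),v.min(),v.max(),np.round(np.nanpercentile(W[m],[5,50,95],axis=0),3).tolist())
t=cv2.imread('pics/t0.png')[200:290,110:450];s=cv2.imread('pics/s0.png')[120:360,225:335]
a=cv2.resize(t,None,fx=2.2,fy=2.2,interpolation=3);b=cv2.resize(s,None,fx=2.4,fy=2.4,interpolation=3)[:,:]
c=np.zeros((600,800,3),np.uint8);c[:198,:748]=a;s1=cv2.resize(s[130:],None,fx=3.6,fy=3.6,interpolation=3);s2=cv2.resize(s[:110],None,fx=3.5,fy=3.5,interpolation=3)
c[200:200+s1.shape[0],:s1.shape[1]]=s1;c[200:200+s2.shape[0],400:400+s2.shape[1]]=s2
cv2.imwrite('pics/c0.png',np.clip(c.astype(float)*1.5,0,255).astype(np.uint8))
E
```

```text
top pan [(np.float64(0.605), np.float64(0.286), np.float64(0.138)), (np.float64(0.562), np.float64(0.053), np.float64(0.141)), (np.float64(0.451), np.float64(0.072), np.float64(-0.005)), (np.float64(0.486), np.float64(0.304), np.float64(0.136)), (np.float64(0.533), np.float64(0.182), np.float64(0.129))]
top rackfoot [(np.float64(0.546), np.float64(-0.103), np.float64(0.007)), (np.float64(0.458), np.float64(-0.115), np.float64(0.004)), (np.float64(0.573), np.float64(-0.344), np.float64(0.009))]
top caps [(np.float64(0.464), np.float64(-0.139), np.float64(0.119)), (np.float64(0.474), np.float64(-0.2), np.float64(0.117)), (np.float64(0.482), np.float64(-0.262), np.float64(0.12)), (np.float64(0.49), np.float64(-0.321), np.float64(0.119))]
top misc [(np.float64(0.514), np.float64(-0.02), np.float64(0.035)), (np.float64(0.356), np.float64(-0.159), np.float64(0.037)), (np.float64(0.793), np.float64(-0.059), np.float64(0.133)), (np.float64(0.79), np.float64(0.144), np.float64(0.004)), (np.float64(0.745), np.float64(-0.226), np.float64(0.05))]
top ptr [(np.float64(0.541), np.float64(0.319), n
[... 877 characters left out ...]
at64(-0.309), np.float64(0.112)), (np.float64(0.483), np.float64(-0.248), np.float64(0.114)), (np.float64(0.473), np.float64(-0.188), np.float64(0.116)), (np.float64(0.465), np.float64(-0.119), np.float64(0.113))]
side ptr [(np.float64(0.539), np.float64(0.318), np.float64(0.129)), (np.float64(0.551), np.float64(0.358), np.float64(0.093))]
side pur [310 152   9   7  32] [ 0.468 -0.201  0.118]
side pur [196 159  29  19 491] [ 0.748 -0.222  0.049]
side pur [312 163  10   8  36] [ 0.461 -0.137  0.118]
side red 31 262 314 63 286 [[0.516, -0.404, 0.098], [0.541, 0.316, 0.128], [0.545, 0.338, 0.13]]
side green 39 246 315 53 314 [[0.498, -1.018, 0.099], [0.552, 0.358, 0.101], [0.566, 0.382, 0.134]]
```

View pics/c0.png

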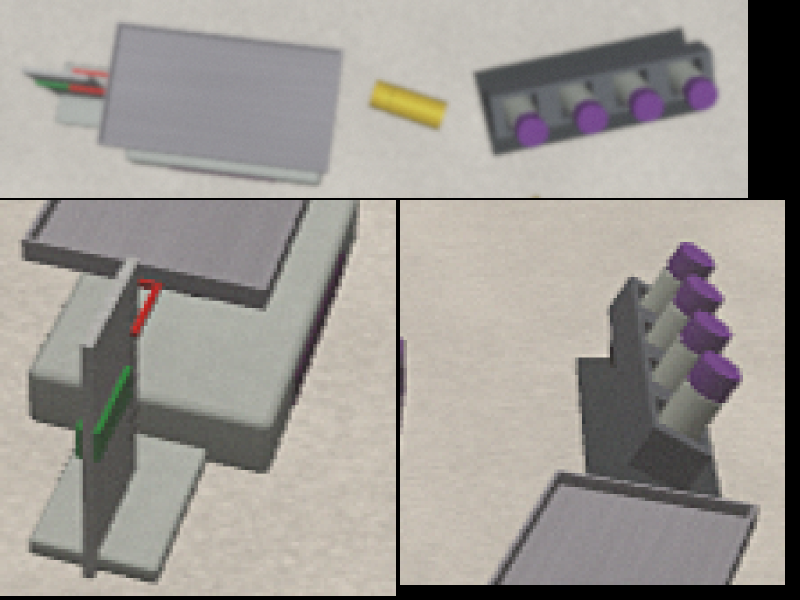

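```bash
python3 - <<'E'
from h import *
im=cv2.imread('pics/t0.png').astype(int);b,g,r=im[...,0],im[...,1],im[...,2]
W=np.load('pics/t0_w.npy')
yr=0.135
for it in range(3):
    xr=np.array([np.cos(yr),np.sin(yr),0]);yv=np.array([-np.sin(yr),np.cos(yr),0]);a=-.5*xr+np.array([0,0,.866]);e=.866*xr+np.array([0,0,.5])
    pur=((b>g+25)&(r>g+8)).astype(np.uint8);pur[:200]=0
    _,lab,st,_=cv2.connectedComponentsWithStats(pur);C=[]
    for i in range(1,len(st)):
        if st[i,4]<60: continue
        p=W[lab==i];p=p[~np.isnan(p[:,0])];h=p@a;hm=np.percentile(h,75)
        q=p[abs(h-hm)<.004]
        u=np.stack([q@e,q@yv],1);lo,hi=np.percentile(u,[2,98],axis=0)
        c=(lo+hi)/2;C.append(c[0]*e+c[1]*yv+hm*a); s=(hi-lo,len(q))
        if it==2: print(np.round(C[-1],4),s)
    C=np.array(C);C=C[np.argsort(C[:,1])];d=C[-1]-C[0];yr=np.arctan2(-d[0],d[1])
print('yaw',yr,'a',a)
for n in('t0','s0'):
    W=np.load(f'pics/{n}_w.npy');m=(W[...,2]>.117)&(W[...,2]<.15)&(W[...,1]>.03)&(W[...,1]<.35)&(W[...,0]>.38)&(W[...,0]<.66)
    m=cv2.morphologyEx(m.astype(np.uint8),cv2.MORPH_OPEN,np.ones((7,7)))>0
    print(n,cv2.minAreaRect((W[m][:,:2]*1000).astype(np.float32)),np.nanmedian(W[m][:,2]))
cal=manip.calibration('top')['view'];print(-cal[:3,:3].T@cal[:3,3])
E
```

```text
[ 0.4871 -0.3234  0.1193] (array([0.02868915, 0.02672247]), 109)
[ 0.4795 -0.264   0.1193] (array([0.02937581, 0.03000863]), 140)
[ 0.4716 -0.2038  0.1193] (array([0.02934646, 0.0294496 ]), 131)
[ 0.4626 -0.1399  0.1196] (array([0.02871562, 0.02796764]), 117)
yaw 0.13262168529921547 a [-0.4956093  -0.06611676  0.866     ]
t0 ((524.17724609375, 182.04061889648438), (242.48928833007812, 130.92518615722656), 78.55156707763672) 0.12970003032700184
s0 ((520.5918579101562, 182.87091064453125), (247.00173950195312, 131.32696533203125), 78.420166015625) 0.1290089362986877
[0.31884089 0.06398244 1.36601748]
```

>>> move_arm([
  {"tx": 4, "ty": -4, "tz": 0.5, "az": 0.046},
  {"tx": 4, "ty": -4, "tz": 0.5, "az": 0.046},
  {"tx": 4, "ty": -4, "tz": 0.5, "az": 0.046},
  {"tx": 4, "ty": -4, "tz": 0.5, "az": 0.046},
  {"tx": 4, "ty": -4, "tz": 0.5, "az": 0.046},
  {"tx": 4, "ty": -4, "tz": 0.5, "az": 0.046},
  {"tx": 4, "ty": -4, "tz": 0.5, "az": 0.046},
  {"tx": 4, "ty": -4, "tz": 0.5, "az": 0.046},
], gripper=5.2, squeeze=30)

```text
invalid input
```

>>> move_arm([
  {"ty": -6, "ax": 0.009, "ay": -0.065},
  {"ty": -6, "ax": 0.009, "ay": -0.065},
  {"ty": -6, "ax": 0.009, "ay": -0.065},
  {"ty": -6, "ax": 0.009, "ay": -0.065},
  {"ty": -6, "ax": 0.009, "ay": -0.065},
  {"ty": -6, "ax": 0.009, "ay": -0.065},
  {"ty": -6, "ax": 0.009, "ay": -0.065},
  {"ty": -6, "ax": 0.009, "ay": -0.065},
])

```text
invalid input
```

```bash
cat >> h.py <<'E'
from scipy.spatial.transform import Rotation as R
yr=0.1326;A=np.array([-.5*np.cos(yr),-.5*np.sin(yr),.866]);YV=np.array([-np.sin(yr),np.cos(yr),0])
TOPS=np.array([[.4871,-.3234,.1193],[.4795,-.264,.1193],[.4716,-.2038,.1193],[.4626,-.1399,.1196]])
PC=np.array([.522,.182]);PY=np.array([.199,.980])
def go(p,tilt):
    "shift (cm) and turn still to make, to TCP p with the tool tilted along the wells or straight down"
    s=manip.observe();z=-A if tilt else np.array([0,0,-1.]);T=np.stack([np.cross(YV,z),YV,z],1)
    c=R.from_quat(s['tcp_rot']);d=(R.from_matrix(T)*c.inv()).as_rotvec()
    if np.linalg.norm(d)>2: T[:,:2]*=-1;d=(R.from_matrix(T)*c.inv()).as_rotvec()
    print('t',s['time'],'shift',np.round((np.array(p)-s['ee_pos'])*100,2),'turn',np.round(d,3),'w',s['gripper_width'],'F',np.round(s['ft_force'],1),'pos',np.round(s['ee_pos'],4))
E
python3 -c "
from h import *
go(TOPS[0]+.07*A,1)"
```

```text
t 0.1 shift [ 30.59 -93.5   -7.26] turn [-0.026 -0.526  0.361] w 0.08544652802838469 F [-0.5  0.8  0.3] pos [0.1465 0.607  0.2526]
```

>>> move_arm([
  {"tx": 4, "ty": -4, "tz": 0.5, "ax": 0, "ay": 0, "az": 0.046},
  {"tx": 4, "ty": -4, "tz": 0.5, "ax": 0, "ay": 0, "az": 0.046},
  {"tx": 4, "ty": -4, "tz": 0.5, "ax": 0, "ay": 0, "az": 0.046},
  {"tx": 4, "ty": -4, "tz": 0.5, "ax": 0, "ay": 0, "az": 0.046},
  {"tx": 4, "ty": -4, "tz": 0.5, "ax": 0, "ay": 0, "az": 0.046},
  {"tx": 4, "ty": -4, "tz": 0.5, "ax": 0, "ay": 0, "az": 0.046},
  {"tx": 4, "ty": -4, "tz": 0.5, "ax": 0, "ay": 0, "az": 0.046},
  {"tx": 4, "ty": -4, "tz": 0.5, "ax": 0, "ay": 0, "az": 0.046},
], gripper=5.2, squeeze=30)

```text
time: 1.1
ee_pos: [0.4676, 0.286, 0.2932]
tcp_rot: [-0.066, 0.998, -0.0, -0.0]
ft_force: [0.8, 1.0, 1.0]
gripper_width: 0.0519
gripper_force: 0.0
```

>>> move_arm([
  {"tx": 0, "ty": -6, "tz": 0, "ax": 0.009, "ay": -0.065, "az": 0},
  {"tx": 0, "ty": -6, "tz": 0, "ax": 0.009, "ay": -0.065, "az": 0},
  {"tx": 0, "ty": -6, "tz": 0, "ax": 0.009, "ay": -0.065, "az": 0},
  {"tx": 0, "ty": -6, "tz": 0, "ax": 0.009, "ay": -0.065, "az": 0},
  {"tx": 0, "ty": -6, "tz": 0, "ax": 0.009, "ay": -0.065, "az": 0},
  {"tx": 0, "ty": -6, "tz": 0, "ax": 0.009, "ay": -0.065, "az": 0},
  {"tx": 0, "ty": -6, "tz": 0, "ax": 0.009, "ay": -0.065, "az": 0},
  {"tx": 0, "ty": -6, "tz": 0, "ax": 0.009, "ay": -0.065, "az": 0},
])

```text
time: 2.1
ee_pos: [0.4675, -0.1708, 0.2923]
tcp_rot: [-0.064, 0.967, 0.019, 0.246]
ft_force: [0.8, 0.1, -0.5]
gripper_width: 0.0516
gripper_force: 0.0
```

```bash
python3 -c "
from h import *
go(TOPS[0]+.07*A,1)"
```

```text
t 2.1 shift [ -1.51 -15.72 -11.24] turn [-0.002 -0.026 -0.001] w 0.0516143763641716 F [ 0.8  0.1 -0.5] pos [ 0.4675 -0.1708  0.2923]
```

>>> move_arm([
  {"tx": -0.4, "ty": -4, "tz": -2, "ax": 0, "ay": -0.013, "az": 0},
  {"tx": -0.4, "ty": -4, "tz": -3, "ax": 0, "ay": -0.013, "az": 0},
  {"tx": -0.4, "ty": -4, "tz": -3, "ax": 0, "ay": 0, "az": 0},
  {"tx": -0.3, "ty": -2, "tz": -3, "ax": 0, "ay": 0, "az": 0},
  {"tx": 0, "ty": 0, "tz": 0, "ax": 0, "ay": 0, "az": 0},
  {"tx": 0, "ty": 0, "tz": 0, "ax": 0, "ay": 0, "az": 0},
])

```text
time: 2.85
ee_pos: [0.4564, -0.2844, 0.2134]
tcp_rot: [-0.066, 0.966, 0.021, 0.25]
ft_force: [0.0, 0.2, 0.2]
gripper_width: 0.0523
gripper_force: 0.0
```

```bash
python3 -c "
from h import *
go(TOPS[0]+.07*A,1);go(TOPS[0]-.014*A,1)
snap('wrist','w0')"
```

```text
t 2.85 shift [-0.4  -4.36 -3.35] turn [-0.006 -0.017 -0.006] w 0.05225534693856048 F [0.  0.2 0.2] pos [ 0.4564 -0.2844  0.2134]
t 2.85 shift [  3.76  -3.8  -10.62] turn [-0.006 -0.017 -0.006] w 0.05225534693856048 F [0.  0.2 0.2] pos [ 0.4564 -0.2844  0.2134]
```

View pics/w0.png

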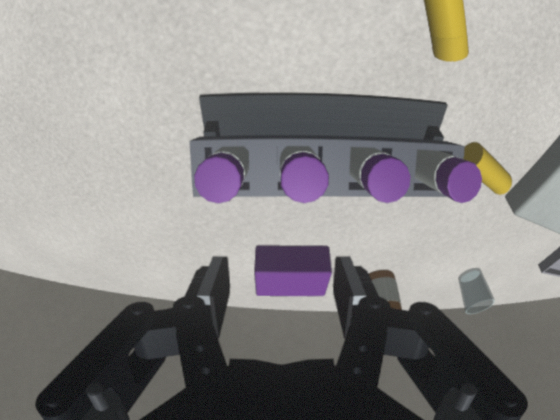

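```bash
python3 -c "
from h import *
c=manip.calibration('wrist');K=c['camera_matrix'];T=c['T_tool_cam'];print(T)
s=manip.observe();Rt=R.from_quat(s['tcp_rot']).as_matrix()
for P in np.vstack([TOPS,TOPS-.085*A]):
    q=Rt.T@(P-s['ee_pos']);q=T[:3,:3].T@(q-T[:3,3]);x,y,z=q[0],-q[1],-q[2]
    r=np.hypot(x,y);th=np.arctan2(r,z);print(np.round([K[0,0]*th*x/r+K[0,2],K[1,1]*th*y/r+K[1,2]]))
"
```

```text
[[-4.24977144e-04  9.48450431e-01  3.16925227e-01  8.22468298e-02]
 [ 9.99999840e-01  2.84401165e-04  4.89821115e-04 -5.41833877e-04]
 [ 3.74437144e-04  3.16925384e-01 -9.48450400e-01 -1.20113001e-01]
 [ 0.00000000e+00  0.00000000e+00  0.00000000e+00  1.00000000e+00]]
[219. 187.]
[306. 187.]
[390. 187.]
[465. 189.]
[235. 164.]
[298. 164.]
[361. 165.]
[422. 167.]
```

```bash
cat >> h.py <<'E'
def wcloud(d,s):
    c=manip.calibration('wrist');K=c['camera_matrix'];T=c['T_tool_cam']
    v,u=np.mgrid[:d.shape[0],:d.shape[1]]
    a=(u-K[0,2])/K[0,0];b=(v-K[1,2])/K[1,1];th=np.hypot(a,b)+1e-9;t=np.tan(th)/th
    P=np.stack([a*t*d,-b*t*d,-d],-1);P[d==0]=np.nan
    return (P@T[:3,:3].T+T[:3,3])@R.from_quat(s['tcp_rot']).as_matrix().T+s['ee_pos']
def caps(im,W,vmin=0):
    b,g,r=[im[...,i].astype(int) for i in(2,1,0)]
    e=np.cross(YV,A);pur=((b>g+25)&(r>g+8)).astype(np.uint8);pur[:vmin]=0
    _,lab,st,_=cv2.connectedComponentsWithStats(pur)
    for i in range(1,len(st)):
        if st[i,4]<60: continue
        p=W[lab==i];p=p[~np.isnan(p[:,0])];h=p@A;hm=np.percentile(h,75);q=p[abs(h-hm)<.003]
        u=np.stack([q@e,q@YV],1);lo,hi=np.percentile(u,[1,99],axis=0);c=(lo+hi)/2
        print(st[i],np.round(c[0]*e+c[1]*YV+hm*A,4),hi-lo)
E
python3 -c "
from h import *
s=manip.observe();im,d=manip.read_camera('wrist');print(s['ee_pos']);caps(im,wcloud(d,s));print(manip.observe()['ee_pos'])
W=wcloud(d,s);print(W[40,100],W[178,219])
"
```

```text
[ 0.45654836 -0.28431834  0.21360799]
[ 281  153   48   50 1828] [ 0.4746 -0.2655  0.1168] [0.0307575  0.03090042]
[ 194  155   48   48 1753] [ 0.4827 -0.3252  0.1168] [0.03071219 0.0310119 ]
[ 364  156   47   47 1600] [ 0.4668 -0.2058  0.1169] [0.03076523 0.03115629]
[ 439  161   43   42 1193] [ 0.4584 -0.142   0.1168] [0.030854   0.03068786]
[ 255  248   76   48 2628] [ 0.7185 -0.2303  0.0459] [0.02248429 0.10410051]
[ 0.45656655 -0.2844298   0.21366618]
[ 0.42603227 -0.45830911 -0.00103896] [ 0.48229678 -0.32377812  0.11559675]
```

```bash
echo "TOPS=np.array([[.4849,-.3243,.118],[.477,-.2648,.118],[.4692,-.2048,.118],[.4605,-.141,.118]])" >> h.py
python3 -c "
from h import *
go(TOPS[0]+.06*A,1);go(TOPS[0]-.014*A,1)"
```

```text
t 2.95 shift [-0.14 -4.38 -4.37] turn [-0.005 -0.017 -0.007] w 0.052012280086101044 F [ 0.1 -0.   0.1] pos [ 0.4566 -0.2844  0.2137]
t 2.95 shift [  3.53  -3.89 -10.78] turn [-0.005 -0.017 -0.007] w 0.052012280086101044 F [ 0.1 -0.   0.1] pos [ 0.4566 -0.2844  0.2137]
```

>>> move_arm([
  {"tx": 0, "ty": -2.2, "tz": -1, "ax": -0.005, "ay": -0.017, "az": -0.007},
  {"tx": -0.1, "ty": -2.2, "tz": -1, "ax": 0, "ay": 0, "az": 0},
  {"tx": 0, "ty": 0, "tz": -1.2, "ax": 0, "ay": 0, "az": 0},
  {"tx": 0, "ty": 0, "tz": -1.2, "ax": 0, "ay": 0, "az": 0},
  {"tx": 0, "ty": 0, "tz": 0, "ax": 0, "ay": 0, "az": 0},
  {"tx": 0, "ty": 0, "tz": 0, "ax": 0, "ay": 0, "az": 0},
])

```text
time: 3.7
ee_pos: [0.4558, -0.3291, 0.1703]
tcp_rot: [-0.063, 0.964, 0.017, 0.259]
ft_force: [0.4, 0.6, -0.4]
gripper_width: 0.0519
gripper_force: 0.0
```

```bash
python3 -c "
from h import *
go(TOPS[0]-.014*A,1)"
```

```text
t 3.7 shift [ 3.61  0.57 -6.44] turn [0.    0.001 0.001] w 0.05188728534437062 F [ 0.4  0.6 -0.4] pos [ 0.4558 -0.3291  0.1703]
```

Descend along the axis, then close.

>>> move_arm([
  {"tx": 0.6, "ty": 0.1, "tz": -1.07, "ax": 0, "ay": 0, "az": 0},
  {"tx": 0.6, "ty": 0.1, "tz": -1.07, "ax": 0, "ay": 0, "az": 0},
  {"tx": 0.6, "ty": 0.1, "tz": -1.07, "ax": 0, "ay": 0, "az": 0},
  {"tx": 0.6, "ty": 0.1, "tz": -1.07, "ax": 0, "ay": 0, "az": 0},
  {"tx": 0.6, "ty": 0.1, "tz": -1.07, "ax": 0, "ay": 0, "az": 0},
  {"tx": 0.6, "ty": 0.1, "tz": -1.07, "ax": 0, "ay": 0, "az": 0},
  {"tx": 0, "ty": 0, "tz": 0, "ax": 0, "ay": 0, "az": 0},
  {"tx": 0, "ty": 0, "tz": 0, "ax": 0, "ay": 0, "az": 0},
])

```text
time: 4.7
ee_pos: [0.4912, -0.3235, 0.1053]
tcp_rot: [-0.063, 0.964, 0.017, 0.258]
ft_force: [-0.8, 0.1, -0.5]
gripper_width: 0.0521
gripper_force: 0.0
```

>>> move_arm([
  {"tx": 0, "ty": 0, "tz": 0, "ax": 0, "ay": 0, "az": 0},
  {"tx": 0, "ty": 0, "tz": 0, "ax": 0, "ay": 0, "az": 0},
  {"tx": 0, "ty": 0, "tz": 0, "ax": 0, "ay": 0, "az": 0},
  {"tx": 0, "ty": 0, "tz": 0, "ax": 0, "ay": 0, "az": 0},
], gripper=2.5, squeeze=30)

```text
time: 5.2
ee_pos: [0.4912, -0.3237, 0.1057]
tcp_rot: [-0.063, 0.964, 0.017, 0.258]
ft_force: [-3.5, -0.4, 6.3]
gripper_width: 0.0331
gripper_force: 29.9
```

>>> move_arm([
  {"tx": -0.5, "ty": -0.07, "tz": 0.87, "ax": 0, "ay": 0, "az": 0},
  {"tx": -0.6, "ty": -0.08, "tz": 1.04, "ax": 0, "ay": 0, "az": 0},
  {"tx": -0.6, "ty": -0.08, "tz": 1.04, "ax": 0, "ay": 0, "az": 0},
  {"tx": -0.6, "ty": -0.08, "tz": 1.04, "ax": 0, "ay": 0, "az": 0},
  {"tx": -0.5, "ty": -0.07, "tz": 1.5, "ax": 0, "ay": 0, "az": 0},
  {"tx": 0, "ty": 0, "tz": 3, "ax": 0, "ay": 0, "az": 0},
  {"tx": 0, "ty": 0, "tz": 3.5, "ax": 0, "ay": 0, "az": 0},
  {"tx": 0, "ty": 0, "tz": 3.5, "ax": 0, "ay": 0, "az": 0},
])

```text
time: 6.2
ee_pos: [0.4588, -0.3284, 0.2325]
tcp_rot: [-0.063, 0.966, 0.016, 0.25]
ft_force: [0.3, -1.0, -1.4]
gripper_width: 0.0333
gripper_force: 30.1
```

>>> move_arm([
  {"tx": 0.5, "ty": 5, "tz": 0, "ax": -0.009, "ay": 0.065, "az": 0},
  {"tx": 0.5, "ty": 5, "tz": 0, "ax": -0.009, "ay": 0.065, "az": 0},
  {"tx": 0.5, "ty": 5, "tz": 0, "ax": -0.009, "ay": 0.065, "az": 0},
  {"tx": 0.5, "ty": 5, "tz": 0, "ax": -0.009, "ay": 0.065, "az": 0},
  {"tx": 0.5, "ty": 5, "tz": 0, "ax": -0.009, "ay": 0.065, "az": 0},
  {"tx": 0.5, "ty": 5, "tz": 0, "ax": -0.009, "ay": 0.065, "az": 0},
  {"tx": 0.5, "ty": 5, "tz": 0, "ax": -0.009, "ay": 0.065, "az": 0},
  {"tx": 0.5, "ty": 5, "tz": 0, "ax": -0.009, "ay": 0.065, "az": 0},
])

```text
time: 7.2
ee_pos: [0.5004, 0.0732, 0.2333]
tcp_rot: [-0.066, 0.998, -0.002, -0.007]
ft_force: [1.8, -0.9, -1.2]
gripper_width: 0.0333
gripper_force: 30.1
```

```bash
python3 -c "
from h import *
go([.534,.241,.25],0)"
```

```text
t 7.2 shift [ 3.36 16.78  1.67] turn [ 0.005 -0.013  0.001] w 0.033322007522743995 F [ 1.8 -0.9 -1.2] pos [0.5004 0.0732 0.2333]
```

>>> move_arm([
  {"tx": 0.8, "ty": 4.2, "tz": 0.4, "ax": 0.005, "ay": -0.013, "az": 0},
  {"tx": 0.8, "ty": 4.2, "tz": 0, "ax": 0, "ay": 0, "az": 0},
  {"tx": 0.9, "ty": 4.2, "tz": 0, "ax": 0, "ay": 0, "az": 0},
  {"tx": 0.9, "ty": 4.2, "tz": 0, "ax": 0, "ay": 0, "az": 0},
  {"tx": 0, "ty": 0, "tz": 0, "ax": 0, "ay": 0, "az": 0},
  {"tx": 0, "ty": 0, "tz": 0, "ax": 0, "ay": 0, "az": 0},
  {"tx": 0, "ty": 0, "tz": 0, "ax": 0, "ay": 0, "az": 0},
])

```text
time: 8.07
ee_pos: [0.5346, 0.238, 0.2365]
tcp_rot: [-0.065, 0.998, -0.001, 0.0]
ft_force: [-0.7, -0.2, -1.1]
gripper_width: 0.0331
gripper_force: 30.3
```

```bash
python3 -c "
from h import *
go([.534,.241,.2007],0)
im,d=snap('side','s1');s=cv2.resize(im[180:370,215:345],None,fx=3.1,fy=3.1,interpolation=3)
cv2.imwrite('pics/s1c.png',np.clip(s[:,:,::-1]*1.5,0,255).astype(np.uint8))"
```

```text
t 8.075 shift [-0.06  0.3  -3.58] turn [0.001 0.001 0.002] w 0.033082097418365326 F [-0.7 -0.2 -1.1] pos [0.5346 0.238  0.2365]
```

View pics/s1c.png

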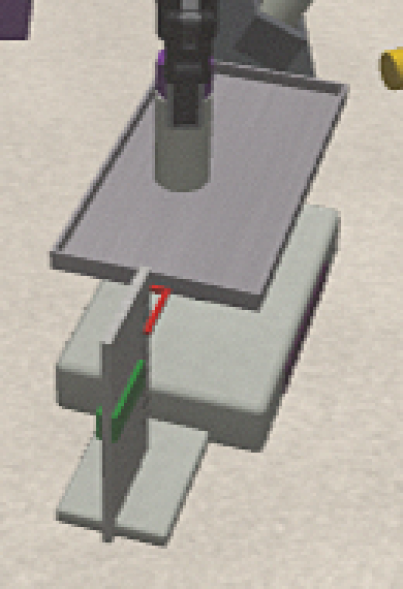

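>>> move_arm([
  {"tx": 0, "ty": 0.1, "tz": -1.1, "ax": 0, "ay": 0, "az": 0},
  {"tx": 0, "ty": 0, "tz": -1.1, "ax": 0, "ay": 0, "az": 0},
  {"tx": 0, "ty": 0, "tz": -0.6, "ax": 0, "ay": 0, "az": 0},
  {"tx": 0, "ty": 0, "tz": -0.4, "ax": 0, "ay": 0, "az": 0},
  {"tx": 0, "ty": 0, "tz": -0.4, "ax": 0, "ay": 0, "az": 0},
  {"tx": 0, "ty": 0, "tz": -0.4, "ax": 0, "ay": 0, "az": 0},
  {"tx": 0, "ty": 0, "tz": -0.4, "ax": 0, "ay": 0, "az": 0},
  {"tx": 0, "ty": 0, "tz": 0, "ax": 0, "ay": 0, "az": 0},
])

```text
time: 9.12
ee_pos: [0.5345, 0.2408, 0.1924]
tcp_rot: [-0.066, 0.998, -0.0, 0.0]
ft_force: [0.1, 0.0, -0.2]
gripper_width: 0.0332
gripper_force: 30.4
```

>>> move_arm([
  {"tx": 0, "ty": 0, "tz": -0.3, "ax": 0, "ay": 0, "az": 0},
  {"tx": 0, "ty": 0, "tz": 0, "ax": 0, "ay": 0, "az": 0},
  {"tx": 0, "ty": 0, "tz": 0, "ax": 0, "ay": 0, "az": 0},
])

```text
time: 9.5
ee_pos: [0.5345, 0.2408, 0.1897]
tcp_rot: [-0.066, 0.998, 0.0, 0.0]
ft_force: [0.4, 0.2, -0.4]
gripper_width: 0.0337
gripper_force: 30.4
```

```bash
cat >> h.py <<'E'
def gauge(f):
    im,d=snap('side',f);W=cloud('side',d);i=im.astype(int);r,g,b=i[...,0],i[...,1],i[...,2]
    box=np.zeros(r.shape,bool);box[260:330,235:285]=1
    for nm,m in(('red',(r>g+50)&(r>b+50)),('green',(g>r+18)&(g>b+8))):
        m=m&box;v,u=np.nonzero(m);p=W[m];print(nm,m.sum(),u.min(),u.max(),v.min(),v.max(),np.round(np.nanpercentile(p[:,2],[2,10,50,90,98]),4))
    m=np.zeros_like(box);m[225:255,265:300]=1;print('floor',np.nanmedian(W[m][:,2]))
E
python3 -c "
from h import *
go([.534,.241,.1867],0);gauge('s2')"
```

```text
t 9.5 shift [-0.05  0.02 -0.3 ] turn [-0.     0.001  0.001] w 0.0337215171594285 F [ 0.4  0.2 -0.4] pos [0.5345 0.2408 0.1897]
red 38 261 269 276 291 [0.1072 0.1149 0.1174 0.1184 0.1189]
green 59 246 261 296 321 [0.084  0.093  0.1004 0.1023 0.1036]
floor 0.13434788972288353
```

>>> move_arm([
  {"tx": 0, "ty": 0, "tz": 0, "ax": 0, "ay": 0, "az": 0},
  {"tx": 0, "ty": 0, "tz": 0, "ax": 0, "ay": 0, "az": 0},
  {"tx": 0, "ty": 0, "tz": 0, "ax": 0, "ay": 0, "az": 0},
  {"tx": 0, "ty": 0, "tz": 1, "ax": 0, "ay": 0, "az": 0},
  {"tx": 0, "ty": 0, "tz": 2, "ax": 0, "ay": 0, "az": 0},
  {"tx": 0, "ty": 0, "tz": 3, "ax": 0, "ay": 0, "az": 0},
  {"tx": 0, "ty": 0, "tz": 3, "ax": 0, "ay": 0, "az": 0},
  {"tx": 0, "ty": 0, "tz": 0, "ax": 0, "ay": 0, "az": 0},
], gripper=5.2)

```text
time: 10.55
ee_pos: [0.5356, 0.2425, 0.2835]
tcp_rot: [-0.066, 0.998, 0.002, 0.003]
ft_force: [-0.6, 0.3, -0.5]
gripper_width: 0.0524
gripper_force: 0.0
```

```bash
python3 -c "
from h import *
go(TOPS[1]+.06*A,1);gauge('s3')
im=cv2.imread('pics/s3.png');s=cv2.resize(im[180:370,215:345],None,fx=3.1,fy=3.1,interpolation=3)
cv2.imwrite('pics/s3c.png',np.clip(s*1.5,0,255).astype(np.uint8))"
```

```text
t 10.55 shift [ -8.83 -51.12 -11.36] turn [ 0.065 -0.513 -0.   ] w 0.05244983736507601 F [-0.6  0.3 -0.5] pos [0.5356 0.2425 0.2835]
red 37 261 269 278 292 [0.041  0.1028 0.1128 0.1146 0.1152]
green 54 246 261 296 320 [0.0845 0.0935 0.1008 0.1023 0.1033]
floor 0.13474845583303507
```

View pics/s3c.png

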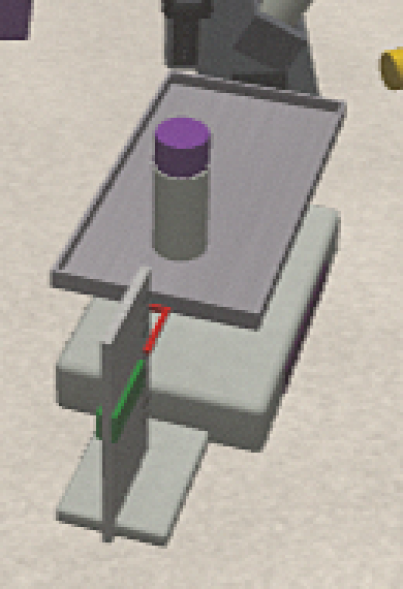

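>>> move_arm([
  {"tx": -1, "ty": -5, "tz": 0, "ax": 0.009, "ay": -0.065, "az": 0},
  {"tx": -1, "ty": -5, "tz": 0, "ax": 0.009, "ay": -0.065, "az": 0},
  {"tx": -1, "ty": -5, "tz": 0, "ax": 0.009, "ay": -0.065, "az": 0},
  {"tx": -1, "ty": -5, "tz": 0, "ax": 0.009, "ay": -0.065, "az": 0},
  {"tx": -1, "ty": -5, "tz": -0.5, "ax": 0.009, "ay": -0.065, "az": 0},
  {"tx": -1, "ty": -5, "tz": -0.5, "ax": 0.009, "ay": -0.065, "az": 0},
  {"tx": -1, "ty": -5, "tz": -1, "ax": 0.009, "ay": -0.065, "az": 0},
  {"tx": -1, "ty": -5, "tz": -1, "ax": 0.009, "ay": -0.065, "az": 0},
])

```text
time: 11.6
ee_pos: [0.467, -0.1186, 0.2581]
tcp_rot: [-0.063, 0.971, 0.009, 0.231]
ft_force: [1.2, -0.0, -1.0]
gripper_width: 0.0521
gripper_force: 0.0
```

>>> move_arm([
  {"tx": -0.4, "ty": -4, "tz": -1, "ax": 0, "ay": 0, "az": 0},
  {"tx": -0.4, "ty": -4, "tz": -1, "ax": 0, "ay": 0, "az": 0},
  {"tx": 0, "ty": -3, "tz": -1, "ax": 0, "ay": 0, "az": 0},
  {"tx": 0, "ty": 0, "tz": -1, "ax": 0, "ay": 0, "az": 0},
  {"tx": 0, "ty": 0, "tz": 0, "ax": 0, "ay": 0, "az": 0},
  {"tx": 0, "ty": 0, "tz": 0, "ax": 0, "ay": 0, "az": 0},
])

```text
time: 12.35
ee_pos: [0.4595, -0.227, 0.2184]
tcp_rot: [-0.063, 0.971, 0.01, 0.23]
ft_force: [-0.2, 0.1, -0.5]
gripper_width: 0.0519
gripper_force: 0.0
```

```bash
python3 -c "
from h import *
go(TOPS[1]+.06*A,1)"
```

```text
t 12.35 shift [-1.23 -4.18 -4.84] turn [ 0.016 -0.057  0.005] w 0.051893428970093115 F [-0.2  0.1 -0.5] pos [ 0.4595 -0.227   0.2184]
```

>>> move_arm([
  {"tx": -0.6, "ty": -2, "tz": 0, "ax": 0.008, "ay": -0.028, "az": 0.003},
  {"tx": -0.6, "ty": -2.2, "tz": 0, "ax": 0.008, "ay": -0.029, "az": 0.002},
  {"tx": 0, "ty": 0, "tz": -1.8, "ax": 0, "ay": 0, "az": 0},
  {"tx": 0, "ty": 0, "tz": -1.8, "ax": 0, "ay": 0, "az": 0},
  {"tx": 0, "ty": 0, "tz": -1.2, "ax": 0, "ay": 0, "az": 0},
  {"tx": 0, "ty": 0, "tz": 0, "ax": 0, "ay": 0, "az": 0},
  {"tx": 0, "ty": 0, "tz": 0, "ax": 0, "ay": 0, "az": 0},
])

```text
time: 13.22
ee_pos: [0.4479, -0.2694, 0.1709]
tcp_rot: [-0.064, 0.964, 0.016, 0.258]
ft_force: [0.2, 0.5, 0.6]
gripper_width: 0.052
gripper_force: 0.0
```

```bash
python3 -c "
from h import *
go(TOPS[1]-.014*A,1)"
```

```text
t 13.225 shift [ 3.6   0.55 -6.5 ] turn [0.002 0.    0.001] w 0.05202002794940951 F [0.2 0.5 0.6] pos [ 0.4479 -0.2694  0.1709]
```

>>> move_arm([
  {"tx": 0.6, "ty": 0.09, "tz": -1.08, "ax": 0, "ay": 0, "az": 0},
  {"tx": 0.6, "ty": 0.09, "tz": -1.08, "ax": 0, "ay": 0, "az": 0},
  {"tx": 0.6, "ty": 0.09, "tz": -1.08, "ax": 0, "ay": 0, "az": 0},
  {"tx": 0.6, "ty": 0.09, "tz": -1.08, "ax": 0, "ay": 0, "az": 0},
  {"tx": 0.6, "ty": 0.09, "tz": -1.08, "ax": 0, "ay": 0, "az": 0},
  {"tx": 0.6, "ty": 0.09, "tz": -1.08, "ax": 0, "ay": 0, "az": 0},
  {"tx": 0, "ty": 0, "tz": 0, "ax": 0, "ay": 0, "az": 0},
  {"tx": 0, "ty": 0, "tz": 0, "ax": 0, "ay": 0, "az": 0},
])

```text
time: 14.22
ee_pos: [0.4835, -0.2641, 0.1055]
tcp_rot: [-0.063, 0.964, 0.017, 0.258]
ft_force: [0.2, -0.1, -0.3]
gripper_width: 0.052
gripper_force: 0.0
```

>>> move_arm([
  {"tx": 0, "ty": 0, "tz": 0, "ax": 0, "ay": 0, "az": 0},
  {"tx": 0, "ty": 0, "tz": 0, "ax": 0, "ay": 0, "az": 0},
  {"tx": 0, "ty": 0, "tz": 0, "ax": 0, "ay": 0, "az": 0},
  {"tx": 0, "ty": 0, "tz": 0, "ax": 0, "ay": 0, "az": 0},
], gripper=2.5)

```text
time: 14.72
ee_pos: [0.4835, -0.2643, 0.1058]
tcp_rot: [-0.064, 0.964, 0.016, 0.258]
ft_force: [-3.3, -1.0, 5.5]
gripper_width: 0.0334
gripper_force: 30.4
```

>>> move_arm([
  {"tx": -0.5, "ty": -0.07, "tz": 0.87, "ax": 0, "ay": 0, "az": 0},
  {"tx": -0.6, "ty": -0.08, "tz": 1.04, "ax": 0, "ay": 0, "az": 0},
  {"tx": -0.6, "ty": -0.08, "tz": 1.04, "ax": 0, "ay": 0, "az": 0},
  {"tx": -0.6, "ty": -0.08, "tz": 1.04, "ax": 0, "ay": 0, "az": 0},
  {"tx": -0.5, "ty": -0.07, "tz": 1.5, "ax": 0, "ay": 0, "az": 0},
  {"tx": 0, "ty": 0, "tz": 3, "ax": 0, "ay": 0, "az": 0},
  {"tx": 0, "ty": 0, "tz": 3.5, "ax": 0, "ay": 0, "az": 0},
  {"tx": 0, "ty": 0, "tz": 4, "ax": 0, "ay": 0, "az": 0},
])

```text
time: 15.72
ee_pos: [0.4605, -0.2783, 0.2437]
tcp_rot: [-0.058, 0.963, 0.0, 0.264]
ft_force: [1.2, -1.1, -1.7]
gripper_width: 0.0332
gripper_force: 30.4
```

```bash
python3 -c "
from h import *
go([.510,.123,.235],0)"
```

```text
t 15.725 shift [ 4.95 40.13 -0.87] turn [-0.036  0.534  0.012] w 0.0332066457186257 F [ 1.2 -1.1 -1.7] pos [ 0.4605 -0.2783  0.2437]
```

>>> move_arm([
  {"tx": 0.6, "ty": 5, "tz": 0, "ax": -0.004, "ay": 0.067, "az": 0.001},
  {"tx": 0.6, "ty": 5, "tz": 0, "ax": -0.004, "ay": 0.067, "az": 0.001},
  {"tx": 0.6, "ty": 5, "tz": 0, "ax": -0.004, "ay": 0.067, "az": 0.001},
  {"tx": 0.6, "ty": 5, "tz": 0, "ax": -0.004, "ay": 0.067, "az": 0.001},
  {"tx": 0.6, "ty": 5, "tz": 0, "ax": -0.005, "ay": 0.067, "az": 0.002},
  {"tx": 0.6, "ty": 5, "tz": 0, "ax": -0.005, "ay": 0.067, "az": 0.002},
  {"tx": 0.6, "ty": 5, "tz": 0, "ax": -0.005, "ay": 0.067, "az": 0.002},
  {"tx": 0.6, "ty": 4, "tz": 0, "ax": -0.005, "ay": 0.067, "az": 0.002},
])

```text
time: 16.73
ee_pos: [0.5092, 0.1165, 0.2427]
tcp_rot: [-0.066, 0.998, 0.005, -0.0]
ft_force: [0.7, -0.3, -1.3]
gripper_width: 0.033
gripper_force: 30.3
```

>>> move_arm([
  {"tx": 0, "ty": 0, "tz": 0, "ax": 0, "ay": 0, "az": 0},
  {"tx": 0, "ty": 0, "tz": 0, "ax": 0, "ay": 0, "az": 0},
])

```text
time: 16.98
ee_pos: [0.5089, 0.1134, 0.2419]
tcp_rot: [-0.065, 0.998, 0.004, 0.0]
ft_force: [0.3, 0.5, -2.0]
gripper_width: 0.0335
gripper_force: 30.4
```

```bash
python3 -c "
from h import *
go([.510,.123,.185],0)"
```

```text
t 16.975 shift [ 0.11  0.96 -5.69] turn [-0.007 -0.     0.002] w 0.033492493751753734 F [ 0.3  0.5 -2. ] pos [0.5089 0.1134 0.2419]
```

>>> move_arm([
  {"tx": 0.1, "ty": 0.4, "tz": -1.2, "ax": -0.007, "ay": 0, "az": 0.002},
  {"tx": 0, "ty": 0.4, "tz": -1.2, "ax": 0, "ay": 0, "az": 0},
  {"tx": 0, "ty": 0, "tz": -1.2, "ax": 0, "ay": 0, "az": 0},
  {"tx": 0, "ty": 0, "tz": -0.8, "ax": 0, "ay": 0, "az": 0},
  {"tx": 0, "ty": 0, "tz": -0.5, "ax": 0, "ay": 0, "az": 0},
  {"tx": 0, "ty": 0, "tz": -0.4, "ax": 0, "ay": 0, "az": 0},
  {"tx": 0, "ty": 0, "tz": -0.4, "ax": 0, "ay": 0, "az": 0},
  {"tx": 0, "ty": 0, "tz": -0.4, "ax": 0, "ay": 0, "az": 0},
])

```text
time: 17.98
ee_pos: [0.5106, 0.1224, 0.1809]
tcp_rot: [-0.066, 0.998, 0.001, 0.0]
ft_force: [-0.4, 0.5, -0.3]
gripper_width: 0.0328
gripper_force: 30.6
```

>>> move_arm([
  {"tx": 0, "ty": 0, "tz": -0.4, "ax": 0, "ay": 0, "az": 0},
  {"tx": 0, "ty": 0, "tz": -0.3, "ax": 0, "ay": 0, "az": 0},
  {"tx": 0, "ty": 0, "tz": 0, "ax": 0, "ay": 0, "az": 0},
  {"tx": 0, "ty": 0, "tz": 0, "ax": 0, "ay": 0, "az": 0},
])

```text
time: 18.48
ee_pos: [0.5105, 0.1223, 0.174]
tcp_rot: [-0.066, 0.998, 0.001, 0.0]
ft_force: [-1.1, 0.3, -0.4]
gripper_width: 0.0333
gripper_force: 30.6
```

```bash
python3 -c "
from h import *
go([.510,.123,.173],0);gauge('s4')"
```

```text
t 18.475 shift [-0.05  0.07 -0.1 ] turn [-0.002  0.     0.   ] w 0.033302708356323214 F [-1.1  0.3 -0.4] pos [0.5105 0.1223 0.174 ]
red 39 262 269 283 298 [0.0393 0.0995 0.1017 0.1034 0.1072]
green 54 246 260 296 320 [0.0831 0.0948 0.1002 0.1019 0.1035]
floor 0.13132140555738506
```

>>> move_arm([
  {"tx": 0, "ty": 0, "tz": 0, "ax": 0, "ay": 0, "az": 0},
  {"tx": 0, "ty": 0, "tz": 0, "ax": 0, "ay": 0, "az": 0},
  {"tx": 0, "ty": 0, "tz": 0, "ax": 0, "ay": 0, "az": 0},
  {"tx": 0, "ty": 0, "tz": 1, "ax": 0, "ay": 0, "az": 0},
  {"tx": 0, "ty": 0, "tz": 2, "ax": 0, "ay": 0, "az": 0},
  {"tx": 0, "ty": 0, "tz": 3, "ax": 0, "ay": 0, "az": 0},
  {"tx": 0, "ty": 0, "tz": 4, "ax": 0, "ay": 0, "az": 0},
  {"tx": 0, "ty": 0, "tz": 0, "ax": 0, "ay": 0, "az": 0},
], gripper=5.2)

```text
time: 19.52
ee_pos: [0.5118, 0.1238, 0.2773]
tcp_rot: [-0.066, 0.998, 0.002, 0.003]
ft_force: [0.0, 0.9, -0.2]
gripper_width: 0.0522
gripper_force: 0.0
```

```bash
python3 -c "
from h import *
go(TOPS[2]+.06*A,1);gauge('s5')
im=cv2.imread('pics/s5.png');s=cv2.resize(im[190:340,220:345],None,fx=4,fy=4,interpolation=3)
g=cv2.resize(im[270:330,238:278],None,fx=9,fy=9,interpolation=3)
c=np.zeros((600,800,3),np.uint8);c[:600,:500]=s[:600];c[:540,500:800]=g[:,:300]
cv2.imwrite('pics/s5c.png',np.clip(c*1.5,0,255).astype(np.uint8))"
```

```text
t 19.525 shift [ -7.23 -33.26 -10.74] turn [ 0.065 -0.513 -0.001] w 0.052214897724514396 F [ 0.   0.9 -0.2] pos [0.5118 0.1238 0.2773]
red 36 262 269 284 298 [0.0975 0.0986 0.1001 0.1017 0.1024]
green 54 246 260 296 320 [0.082  0.0941 0.1005 0.102  0.1027]
floor 0.12643751285110966
```

View pics/s5c.png

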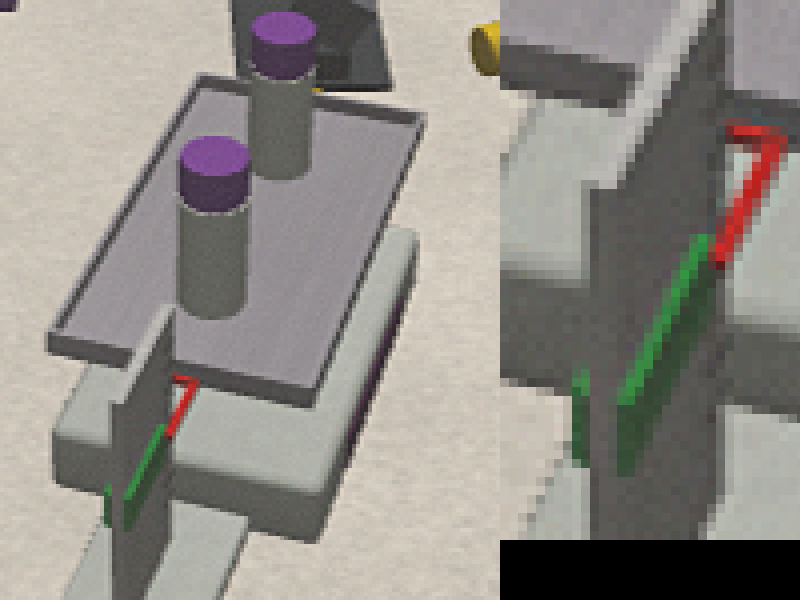

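>>> move_arm([
  {"tx": -1, "ty": 3, "tz": 0, "ax": 0.008, "ay": -0.064, "az": 0},
  {"tx": -1, "ty": 3, "tz": 0, "ax": 0.008, "ay": -0.064, "az": 0},
  {"tx": -1, "ty": 3, "tz": 0, "ax": 0.008, "ay": -0.064, "az": 0},
  {"tx": -1, "ty": 3, "tz": -0.5, "ax": 0.008, "ay": -0.064, "az": 0},
  {"tx": -1, "ty": 3, "tz": -0.5, "ax": 0.008, "ay": -0.064, "az": 0},
  {"tx": 0, "ty": 3, "tz": -1, "ax": 0.008, "ay": -0.064, "az": 0},
  {"tx": 0, "ty": 3, "tz": -1, "ax": 0.008, "ay": -0.064, "az": 0},
  {"tx": 0, "ty": 2, "tz": -1, "ax": 0.008, "ay": -0.064, "az": 0},
])

```text
time: 20.58
ee_pos: [0.4597, 0.3535, 0.233]
tcp_rot: [-0.065, 0.965, 0.016, 0.255]
ft_force: [0.7, -1.0, -0.3]
gripper_width: 0.0522
gripper_force: 0.0
```

>>> move_arm([
  {"tx": 0, "ty": 0, "tz": 0, "ax": 0, "ay": 0, "az": 0},
  {"tx": 0, "ty": 0, "tz": 0, "ax": 0, "ay": 0, "az": 0},
  {"tx": 0, "ty": 0, "tz": 0, "ax": 0, "ay": 0, "az": 0},
])

```text
time: 20.95
ee_pos: [0.4614, 0.3508, 0.2343]
tcp_rot: [-0.063, 0.965, 0.015, 0.255]
ft_force: [-0.2, 0.3, 0.1]
gripper_width: 0.0516
gripper_force: 0.0
```

```bash
python3 -c "
from h import *
s=manip.observe();print(s['ee_pos']);L=[manip.read_camera('wrist') for _ in range(3)]
im=np.mean([l[0] for l in L],0);d=np.median([l[1] for l in L],0);W=wcloud(d,s);np.save('pics/w1w.npy',W);cv2.imwrite('pics/w1.png',im[:,:,::-1])
r,g,b=im[...,0],im[...,1],im[...,2]
for nm,m in(('red',(r>g+50)&(r>b+50)),('green',(g>r+18)&(g>b+8))):
    v,u=np.nonzero(m);print(nm,m.sum(),u.min(),u.max(),v.min(),v.max(),np.round(np.nanpercentile(W[m],[2,25,50,75,98],axis=0),4).tolist())
    if nm=='green': c=int(np.median(v)),int(np.median(u))
y,x=max(c[0]-50,0),max(c[1]-70,0);print(x,y)
cv2.imwrite('pics/w1c.png',np.clip(cv2.resize(im[y:y+100,x:x+133,::-1],None,fx=6,fy=6,interpolation=3)*1.4,0,255).astype(np.uint8))
"
```

```text
[0.46137565 0.35084424 0.23425136]
red 281 212 258 186 205 [[0.5345, 0.2992, 0.0984], [0.538, 0.3048, 0.0996], [0.5407, 0.3135, 0.1001], [0.5449, 0.3263, 0.1004], [0.5565, 0.3387, 0.1046]]
green 817 251 303 186 213 [[0.5465, 0.3355, 0.0826], [0.549, 0.3478, 0.0877], [0.5513, 0.3586, 0.0934], [0.5537, 0.3701, 0.0992], [0.5564, 0.3809, 0.1014]]
208 150[ WARN:0@1.958] global loadsave.cpp:1063 imwrite_ Unsupported depth image for selected encoder is fallbacked to CV_8U.
```

View pics/w1c.png

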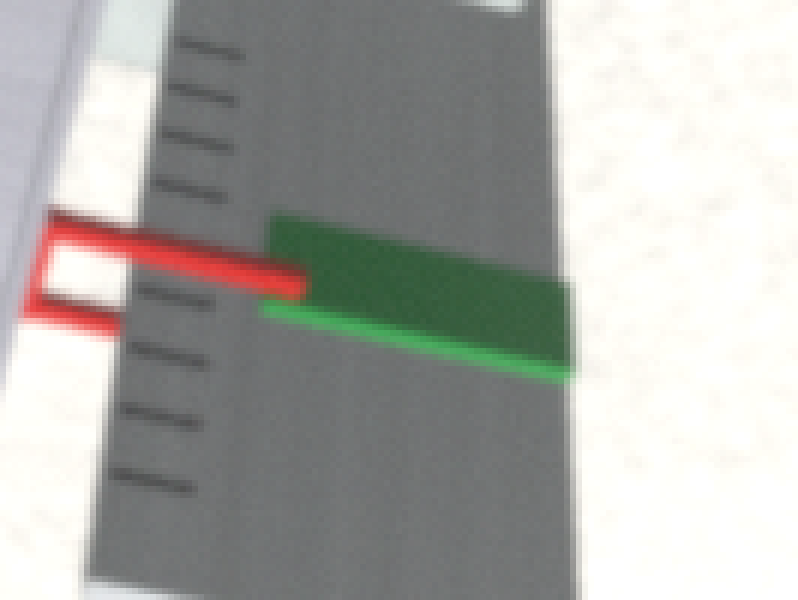

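```bash
python3 -c "
from h import *
W=np.load('pics/w1w.npy');im=cv2.imread('pics/w1.png').astype(int);b,g,r=im[...,0],im[...,1],im[...,2]
gr=(g>r+18)&(g>b+8);rd=(r>g+50)&(r>b+50)
print(np.percentile(g[gr],[5,25,50,75,95]),np.percentile(r[rd],[5,25,50,75,95]))
for nm,m in(('bright green',gr&(g>105)),('dark green',gr&(g<75)),('bright red tip',rd&(r>130)&(W[...,1]>.325)),('dark red tip',rd&(r<110)&(W[...,1]>.325)),('bright red all',rd&(r>130))):
    print(nm,m.sum(),np.round(np.nanpercentile(W[m],[5,25,50,75,95],axis=0)[:,2],4),np.round(np.nanmedian(W[m],0),4))
"
```

```text
[ 65.  67.  68.  81. 119.] [103. 131. 154. 163. 175.]
bright green 127 [0.1003 0.1007 0.1009 0.1011 0.1015] [0.5524 0.3589 0.1009]
dark green 586 [0.0831 0.0863 0.0901 0.0944 0.098 ] [0.551  0.3585 0.0901]
bright red tip 52 [0.0995 0.0999 0.1001 0.1003 0.1005] [0.542  0.3315 0.1001]
dark red tip 10 [0.0983 0.0986 0.0989 0.0992 0.0994] [0.5406 0.3336 0.0989]
bright red all 210 [0.0996 0.0999 0.1002 0.1005 0.1011] [0.541  0.311  0.1002]
```

```bash
python3 -c "
from bench import manip
print(manip.finish_job())"
```

```text
the job is handed in; nothing more can be done
None
```

I handed the job in with two vials standing upright on the pan and two left in their wells; the red pointer measures inside the green band, but only about 2 mm below its top edge at the needle's centre.

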